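Lock the radio's battery hatch

ROBOT

A 7-joint arm with a two-finger parallel gripper is mounted at the origin on the work surface. World frame = base frame: x ahead of the robot, y to its left, z up, the work surface at z = 0. Lengths are in mm, angles in rad, forces in N, time in s.
With the tool pointing down it reaches from about 400 to 875 mm from the base axis. Payload 6.5 kg.
Tool frame: the origin (TCP) lies at the very end of the fingers, on their centre line; the grasp point (between the pads) lies robot.grip_depth behind it (robot.grip_depth is the distance from the TCP to the grasp point, in mm); x points along the fingers, z is the direction in which the jaws open and shut, and the axes are right-handed (so a half turn about x gives the same grasp; the last joint's range is limited). The gripper opens to 85 mm and grips with 20 to 120 N. Pads are 22 mm wide; open, the fingers measure 114 mm over their backs; the gripper's body (76 mm by 85 mm) begins 54 mm behind the grasp point. The pads swing forward as they close: fully open they stand 13 mm farther back than shut.
Start: joints at [-1.293, 0.536, -0.004, 1.538, 0.003, 1.067, -0.071], TCP at [219.09, 611.956, 193.69] pointing down, gripper open.
Joint ranges: [-2.7, 2.7], [-0.37, 2.16], [-1.27, 1.26], [0.24, 2.4], [-1.31, 4.45], [0.19, 1.91], [-2.76, 2.76]. Speed limits (rad/s): [2.39, 2.39, 3.14, 3.14, 3.14, 3.14, 3.14].

INTERFACE

Orientations are given as a 3x3 rotation matrix whose columns are the frame's x, y, z axes.
In Python, from cell import robot gives the robot as it stands. Calls block until the motion is done:
- robot.move_ptp(position, orientation): joint-space move of the TCP to a pose.
- robot.movel(position, attitude=None, max_speed=150, until_force=None): straight line of the TCP; attitude=None keeps the orientation; max_speed is the mean speed in mm/s. With until_force (N) it stops when the force on the tool has changed by that much, and returns True; else False.
- robot.move_j(angles): joint-space move.
- robot.set_gripper(opening, newtons=None): opening from 0.0 (shut) to 1.0 (fully open); newtons is the grip in N (None keeps the last); returns when the fingers have stopped.
- robot.dwell(seconds).
- robot.ik(position, orientation): joint angles nearest the present ones, or None.
- robot.get_state(): the state.
- robot.snapshot(name): name is "scene" or "top" or "wrist"; returns a dict with "frame" (420x560x3 uint8, red, green, blue), "vertical_fov" (degrees; the focal length in pixels is half the picture's height over the tangent of half this angle, whatever the lens; pixels are square), "cx", "cy" (the principal point, pixels), "k1" (the pictures are not rectified: a ray, as slopes to the right and down, at radius r is drawn at 1 + k1 r^2 times it, then the intrinsics apply), "position" and "orientation" of the camera in the world; the wrist camera has in their place "T_tool_cam" (4x4, takes a point from camera to tool coordinates, whose origin is the TCP and whose axes are the tool frame's). Camera axes: x right, y down, z forward; pixel columns grow to the right and rows downward; lengths in mm; the calibration is good to about 2 mm. A picture is of the moment at which its call begins: read the wrist's pose just before it. There is no depth.
A pose or a line that the arm cannot do raises robot.PlanningError and nothing moves.
- robot.close_job(): hands the job in, once; it reports no verdict.
The state is a dict: "time_s": time; "qpos": joint angles; "dq": joint speeds; "joint_torque": joint torques, N m; "eef_pos": TCP position; "tool_rot": TCP orientation; "ft_force": force on the tool from outside, world axes, zero at the start; "wrist_torque": the same for the moment, N m; "finger_gap": opening from 0.0 (shut) to 1.0 (fully open).
Only numpy, scipy, OpenCV 4.12 (cv2) and the standard library are available. Lean on these libraries where they do the work, as an engineer would, in place of code of your own. Each camera call takes 0.05 s, during which the arm holds its last target.

TASK

Fresh batteries are in the radio and its hatch is shut, but the slotted lock has been left open. Take the flat-blade screwdriver from the bamboo stand, set its blade in the slot and turn the lock clockwise, about a quarter turn, until it comes home against its stop; then stand the screwdriver upright in the stand again, in the hole it came from. Leave the ice pick, the bottle and the glasses where they are.

Things in the scene. Friction and masses are not known exactly. Their poses are not given: they have to be found in the camera images.
- radio: portable radio lying on its face, 236 (x) x 150 (y) x 70 mm, heavy, does not move; origin under its centre, z up. On its upturned back a black battery hatch, surface 72 mm above the table; in it, inside a fixed round rim (56 mm diameter, top 80 mm above the table), the lock. Beside the rim a white bar (radio's +x) marks where the locked slot points, a white dot (+y) the open slot
- lock (a joint): turn of the slotted lock in rad: 0 = fully open, grows clockwise seen from above, hard stop (locked) at 1.571. Starts between 0 and 0.3. Stays where it is left; turning needs about 0.1 N m. The slot lies along the radio's y at 0, along its x (pointing at the white bar) at 1.571
- slot (a point): centre of the slot's floor, 72 mm above the table, 45 mm from the radio's centre towards its -x. Turns with the lock: x along the slot, z up. The lock is a metal disc, 44 mm across, its face 8 mm above the slot's floor. Slot 26 mm long, 4.5 mm wide, closed at both ends; the upper 3 mm of its long sides flare to a mouth 10 mm wide
- handle (a point): centre of the screwdriver's dark wooden handle (28 x 28 mm square, 60 mm high). Loose tool, 138 mm long, 0.2 kg, upright in a hole of the stand, blade down. Its steel collar (40 mm diameter, 8 mm thick) rests on the stand's top, collar underside 38 mm below this point; below it a 9 mm shaft. Axes: z from blade to handle, x along blade width, y across its thickness; flats face x and y
- blade (a point): middle of the end edge of the screwdriver's blade, 108 mm below handle on its axis, axes as handle. Blade 16 mm wide (x), 3 mm thick (y), 17 mm long
- stand: brown bamboo bench-like tool stand, 180 (x) x 76 (y) x 95 mm high, fixed; origin under its centre, z up. The top board is 12 mm thick with two round through holes of 26 mm
- hole_near (a point): centre of the stand's hole on its -x side, at the top surface, 95 mm above the table, 45 mm from the stand's centre. Either hole may hold the screwdriver at the start; the ice pick stands in the other
- hole_far (a point): centre of the stand's hole on its +x side, likewise
- pick_handle (a point): handle of the ice pick (loose): round bulbous wooden handle of 38 mm diameter, 56 mm high, this point about 110 mm above the pick's point; not to be disturbed
- bottle_mid (a point): green bottle (loose) on the bamboo tray, diameter 66 mm, 215 mm high, this point 100 mm above its underside; not to be disturbed
- glass0_mid (a point): small soju glass (loose) on the tray, 54 mm diameter, 62 mm high, this point half-way up; not to be disturbed
- glass1_mid (a point): second soju glass, likewise
- tray: brown bamboo tray, 360 (x) x 250 (y) x 32 mm, fixed, with the bottle, glasses, a black condiment box (58 mm high) and chopsticks on it; origin under its centre
There are look-alikes about, which are no part of the job. Leave any red look-alike of the stand alone.

How it is judged:
By the outcome, as a careful person would: the job done as asked, in the order asked, and still so for the second after the job is handed in, with the robot touching nothing.
It also fails if it takes over 46 s, if anything falls off the work surface, if the arm or the gripper's body presses on something with over 40 N, if the wrist force passes 120 N, or if a joint passes its speed limit or range.

## Working session

There is one attempt and no reset: what is moved stays moved. The work goes in short steps, each a Python script; the robot and the scene stay as the last script left them, time stands still between calls to the robot, and variables do not carry over. Pictures are saved under pics/ and viewed, and the job is handed in when it is done.

```bash
ls; mkdir -p pics
cat > h.py <<'E'
import numpy as np, cv2, pickle
from cell import robot
def snap(name,fn):
    st=robot.get_state(); s=robot.snapshot(name); s=dict(s)
    if 'T_tool_cam' in s:
        T=np.eye(4);T[:3,:3]=np.array(st['tool_rot']);T[:3,3]=st['eef_pos']
        T=T@np.array(s['T_tool_cam']); s['position']=T[:3,3]; s['orientation']=T[:3,:3]
    pickle.dump(s,open(f'pics/{fn}.pkl','wb')); cv2.imwrite(f'pics/{fn}.png',s['frame'][:,:,::-1]); return s
def load(fn): return pickle.load(open(f'pics/{fn}.pkl','rb'))
def KD(s):
    h=s['frame'].shape[0]; f=h/2/np.tan(np.radians(s['vertical_fov'])/2)
    return np.array([[f,0,s['cx']],[0,f,s['cy']],[0,0,1.]]),np.array([s['k1'],0,0,0,0.])
def ray(s,u,v):
    K,D=KD(s); p=cv2.undistortPoints(np.array([[[u,v]]],float),K,D)[0,0]
    return np.array(s['position'],float),np.array(s['orientation'])@np.array([p[0],p[1],1.])
def onz(s,u,v,z):
    o,d=ray(s,u,v); return o+d*(z-o[2])/d[2]
def proj(s,P):
    K,D=KD(s); R=np.array(s['orientation']).T; t=-R@np.array(s['position'],float)
    return cv2.projectPoints(np.array(P,float).reshape(-1,1,3),cv2.Rodrigues(R)[0],t,K,D)[0].reshape(-1,2)
E
python3 - <<'E'
from h import *
for n in ['scene','top','wrist']:
    s=snap(n,n+'0'); print(n,np.round(s['position'],1),np.round(s['orientation'],3).tolist(),s['vertical_fov'],s['cx'],s['cy'],s['k1'])
print(robot.get_state(),robot.grip_depth)
E
```

```text
pics
scene [1188.7 -104.9  881.8] [[0.198, 0.718, -0.668], [0.98, -0.139, 0.141], [0.008, -0.683, -0.731]] 54.490669084195 286.86508267769676 206.23515965241123 -0.07892554054934675
top [ 414.5   59.4 1432.6] [[0.002, -0.998, 0.069], [-1.0, -0.001, 0.009], [-0.009, -0.069, -0.998]] 50.50168354496743 281.65485946764966 209.1354203672452 -0.04455381728921813
wrist [153.6 636.  371.7] [[0.338, 0.906, 0.256], [0.941, -0.324, -0.093], [-0.001, 0.272, -0.962]] 59.93809870240099 278.7102987337411 207.90701112358602 -0.01838779217297984
{'time_s': 0.15, 'qpos': array([-1.29318568,  0.53699365, -0.00441935,  1.5386049 ,  0.00259571,
        1.06729805, -0.07118422]), 'dq': array([-0.00038781, -0.00109712,  0.00070452, -0.0044832 ,  0.00018299,
        0.00092076, -0.00225844]), 'joint_torque': array([ 1.35054561e-03, -5.83783793e+01,  1.04972251e+00, -2.59354645e+01,
        1.24702795e-02,  6.46382687e-03,  6.09809291e-06]), 'eef_pos': array([218.94746574, 611.469574  , 193.02967847]), 'tool_rot': array([[-3.38679822e-04, -9.41500117e-01,  3.37012486e-01],
       [-1.25333623e-03,  3.37012640e-01,  9.41499288e-01],
       [-9.99999157e-01, -1.03523146e-04, -1.29415558e-03]]), 'ft_force': array([ 0.37995747,  0.35365405, -0.07073536]), 'wrist_torque': array([-0.05776969,  0.00780781,  0.02569831]), 'finger_gap': 1.0004528472697265} 18.700000000000003
```

View pics/top0.png

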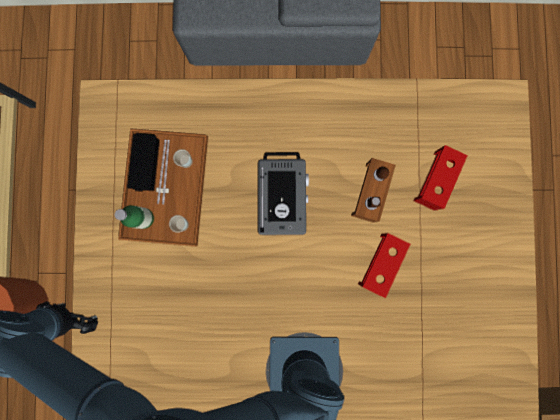

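View pics/scene0.png

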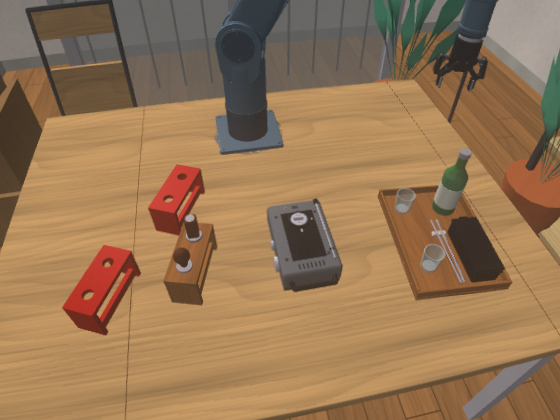

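View pics/wrist0.png

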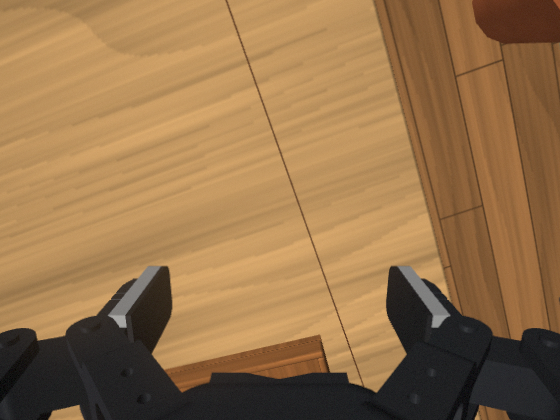

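The scene's top view shows the radio at about (283,197), the stand at about (375,190), with the square-handled tool at (375,203) and the round pick at (382,173). I'll zoom in.

Run:
```python
import cv2,numpy as np
t=cv2.imread('pics/top0.png'); s=cv2.imread('pics/scene0.png')
a=cv2.resize(t[140:240,245:405],None,fx=5,fy=5,interpolation=cv2.INTER_CUBIC)
b=cv2.resize(s[190:310,150:350],None,fx=4,fy=4,interpolation=cv2.INTER_CUBIC)
cv2.imwrite('pics/za.png',a);cv2.imwrite('pics/zb.png',b)
from h import *
S=load('top0')
for n,u,v,z in [('handle top',375,202,163),('stand c',375,190,95),('lock',282,211,80),('radio c',283,197,70)]: print(n,onz(S,u,v,z))
```

```text
handle top [ 522.66383409 -196.74467093  163.        ]
stand c [ 564.84148566 -210.94517589   95.        ]
lock [501.91424212  70.04408411  80.        ]
radio c [545.68298919  67.12160053  70.        ]
```

View pics/za.png

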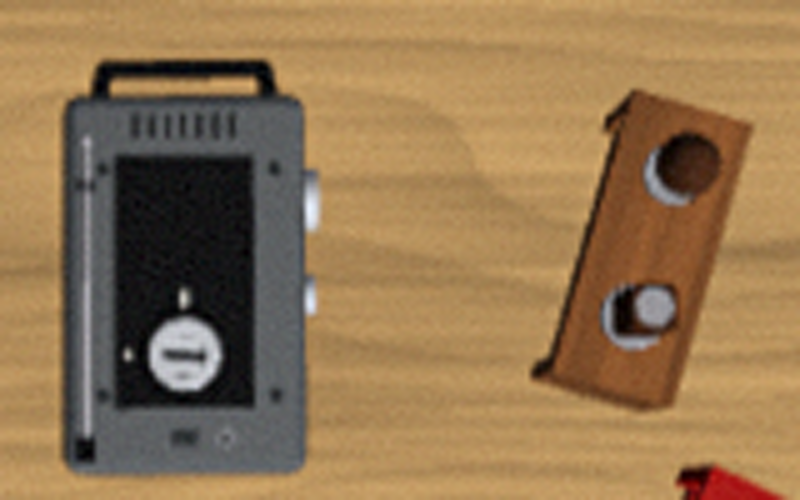

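View pics/zb.png

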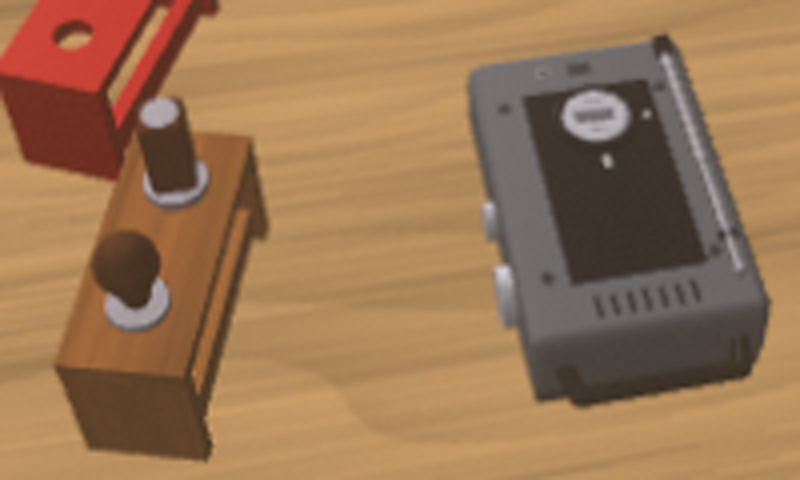

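```bash
cat >> h.py <<'E'
def Rd(a):
    c,s=np.cos(a),np.sin(a)
    return np.array([[0,-s,c],[0,c,s],[-1,0,0.]])
E
python3 - <<'E'
from h import *
S=load('wrist0'); T=np.array(S['T_tool_cam']);print(np.round(T,3).tolist())
print(np.arctan2(.9415,.337))
for a in np.arange(-3,3.2,.5):
    for n,tgt in [('lock',[500,70,75]),('sd',[522,-197,130])]:
        # tcp so that optical axis passes target
        R=Rd(a); d=R@T[:3,2]; c=R@T[:3,3]
        for H in [330]:
            cz=tgt[2]+H; p=np.array(tgt)-d*(H/-d[2])-c
            q=robot.ik(p,R); print(round(a,2),n,np.round(p),None if q is None else np.round(q,2))
E
```

```text
[[-0.0, -0.272, 0.962, -178.812], [-0.001, -0.962, -0.272, 69.761], [1.0, -0.001, -0.0, 0.915], [0.0, 0.0, 0.0, 1.0]]
1.2270660767916597
-3.0 lock [504.  47. 226.] [-1.03  0.42  1.11  1.92 -0.43  1.06 -2.74]
-3.0 sd [ 526. -220.  281.] [-0.45  0.5   1.1   1.69 -0.47  1.24 -2.24]
-2.5 lock [515.  52. 226.] [-1.02  0.45  1.1   1.89 -0.46  1.08 -2.23]
-2.5 sd [ 537. -215.  281.] [-0.45  0.52  1.1   1.67 -0.49  1.25 -1.75]
-2.0 lock [522.  61. 226.] [-1.02  0.47  1.1   1.87 -0.48  1.09 -1.73]
-2.0 sd [ 544. -206.  281.] [-0.47  0.53  1.1   1.67 -0.49  1.26 -1.27]
-1.5 lock [523.  73. 226.] [-0.85  0.37  0.8   1.86 -0.3   1.04 -1.43]
-1.5 sd [ 545. -194.  281.] [-0.45  0.49  1.02  1.67 -0.44  1.23 -0.84]
-1.0 lock [519.  83. 226.] [-0.77  0.33  0.66  1.86 -0.23  1.03 -1.02]
-1.0 sd [ 541. -184.  281.] [-0.47  0.46  1.    1.69 -0.41  1.22 -0.37]
-0.5 lock [511.  91. 226.] [-0.74  0.3   0.58  1.88 -0.19  1.02 -0.57]
-0.5 sd [ 533. -176.  281.] [-0.47  0.42  0.97  1.71 -0.37  1.2   0.09]
0.0 lock [499.  94. 226.] [-0.7   0.27  0.51  1.9  -0.16  1.01 -0.12]
0.0 sd [ 521. -173.  281.] [-0.47  
[... 181 characters left out ...]
lock [480.  82. 226.] [-0.58  0.22  0.38  1.94 -0.1   1.    0.84]
1.0 sd [ 502. -185.  281.] [-0.42  0.33  0.88  1.78 -0.27  1.16  1.54]
1.5 lock [476.  71. 226.] [-0.52  0.21  0.32  1.95 -0.08  0.99  1.34]
1.5 sd [ 498. -196.  281.] [-0.4   0.33  0.88  1.77 -0.28  1.16  2.06]
2.0 lock [479.  59. 226.] [-0.44  0.21  0.26  1.95 -0.06  0.99  1.85]
2.0 sd [ 501. -208.  281.] [-0.39  0.36  0.91  1.76 -0.3   1.17  2.61]
2.5 lock [487.  51. 226.] [-0.34  0.22  0.17  1.93 -0.04  1.    2.35]
2.5 sd [ 509. -216.  281.] [ 1.1   0.49 -1.07  1.65  0.44  1.27  2.45]
3.0 lock [498.  47. 226.] [ 0.66  0.44 -1.07  1.85  0.43  1.11  2.43]
3.0 sd [ 520. -220.  281.] [-0.46  0.49  1.1   1.71 -0.46  1.23 -2.53]
```

Run:
```python
from h import *
T=np.array(load('wrist0')['T_tool_cam'])
def view(tgt,a,H):
    R=Rd(a); d=R@T[:3,2]; c=R@T[:3,3]
    robot.move_ptp(np.array(tgt)-d*(H/-d[2])-c,R)
view([500,70,75],1.0,330); robot.dwell(.15); snap('wrist','lock1')
view([522,-197,110],1.0,350); robot.dwell(.15); snap('wrist','sd1'); st=robot.get_state(); print(st['time_s'],np.round(st['qpos'],2))
```

```text
3.725 [-0.19  0.26  0.56  1.78 -0.15  1.14  1.41]
```

View pics/lock1.png

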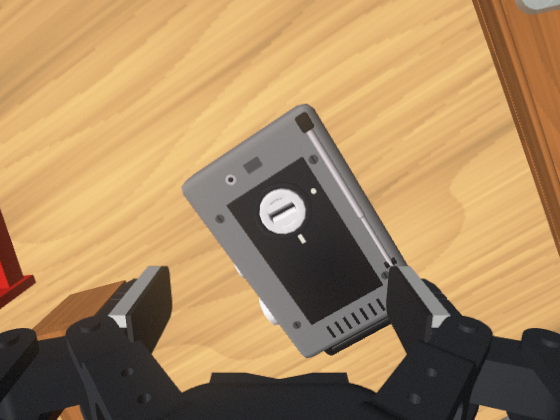

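View pics/sd1.png

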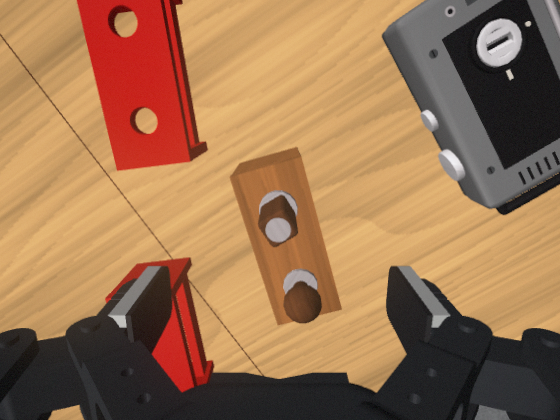

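Run:
```python
import cv2,numpy as np
a=cv2.imread('pics/lock1.png')[170:260,220:340]; b=cv2.imread('pics/sd1.png')[140:335,215:355]
cv2.imwrite('pics/zc.png',cv2.resize(a,None,fx=6,fy=6,interpolation=cv2.INTER_CUBIC));cv2.imwrite('pics/zd.png',cv2.resize(b,None,fx=3,fy=3,interpolation=cv2.INTER_CUBIC))
b=cv2.imread('pics/sd1.png')[180:255,245:310]
cv2.imwrite('pics/ze.png',cv2.resize(b,None,fx=8,fy=8,interpolation=cv2.INTER_CUBIC))
```

```text
(no output)
```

View pics/zc.png

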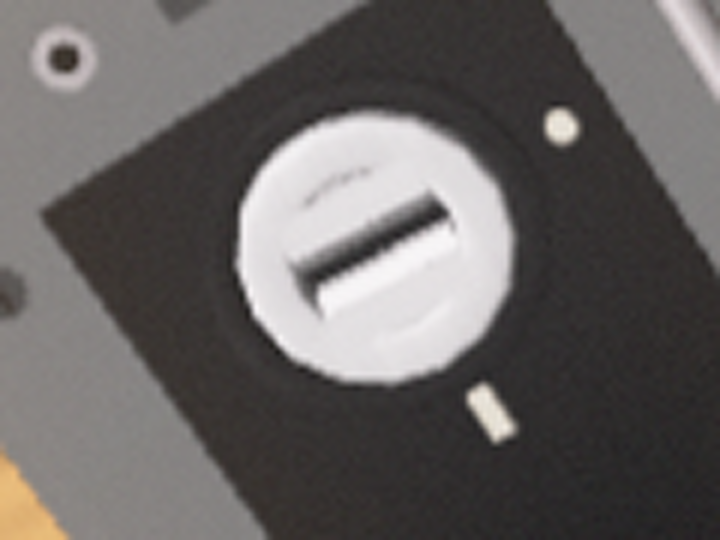

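View pics/zd.png

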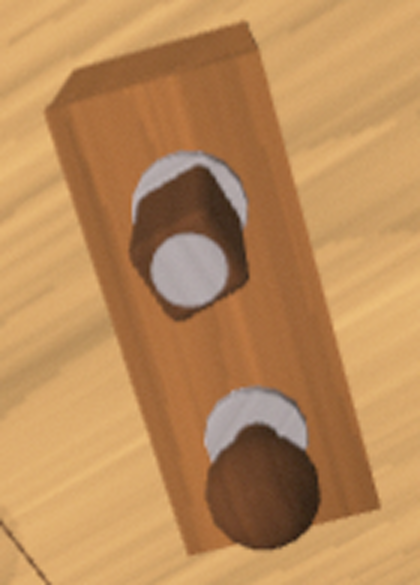

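View pics/ze.png

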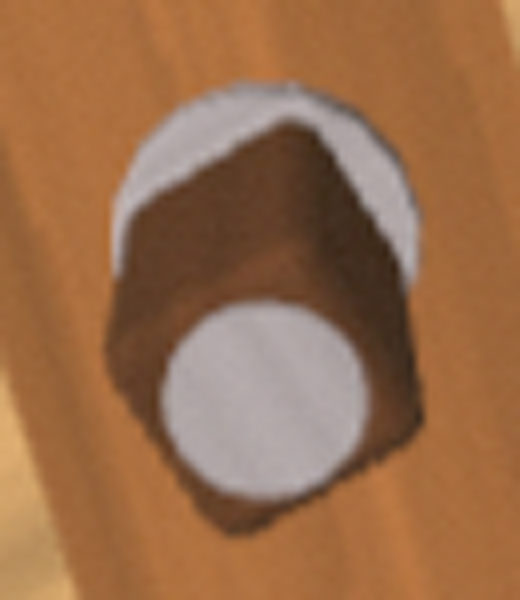

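Run:
```python
from h import *
S=load('sd1'); z=lambda x,y:((x+.5)/8+245-.5,(y+.5)/8+180-.5)
hsv=cv2.cvtColor(S['frame'],cv2.COLOR_RGB2HSV); m=((hsv[...,1]<45)&(hsv[...,2]>120)).astype(np.uint8)
m[:180]=0;m[250:]=0;m[:,:245]=0;m[:,310:]=0
n,l,stt,c=cv2.connectedComponentsWithStats(m)
for i in range(1,n):
    if stt[i,4]>20: print(stt[i],c[i],onz(S,*c[i],163))
def ang(p,q,h):
    a=onz(S,*z(*p),h);b=onz(S,*z(*q),h); return np.degrees(np.arctan2(*(b-a)[[1,0]])),a[:2],b[:2]
print(ang((250,530),(415,440),163));print(ang((120,380),(210,515),163))
print(ang((150,205),(280,125),103));print(ang((305,130),(405,275),103))
# collar circle fit: points
P=np.array([onz(S,*z(*p),103)[:2] for p in [(113,230),(125,195),(150,145),(190,105),(230,85),(270,82),(320,92),(370,130),(400,170),(418,215)]])
A=np.c_[2*P,np.ones(len(P))]; s=np.linalg.lstsq(A,(P**2).sum(1),rcond=None)[0]; print('collar',s[:2],np.sqrt(s[2]+s[:2]@s[:2]))
# stand top edges
w=lambda x,y:((x+.5)/3+215-.5,(y+.5)/3+140-.5)
C=[onz(S,*w(*p),95)[:2] for p in [(46,108),(260,48),(380,508),(190,555)]];print('stand',C,np.mean(C,0))
L=load('lock1'); y=lambda a,b:((a+.5)/6+220-.5,(b+.5)/6+170-.5)
hs=cv2.cvtColor(L['frame'],cv2.COLOR_RGB2HSV); m=((hs[...,2]>150)&(hs[...,1]<45)).astype(np.uint8)
m[:170]=0;m[260:]=0;m[:,:245]=0;m[:,:]*=1;m[:,325:]=0
n,l,stt,c=cv2.connectedComponentsWithStats(m)
for i in range(1,n):
    if stt[i,4]>5: print(stt[i],c[i],onz(L,*c[i],80)[:2],onz(L,*c[i],72)[:2])
cs,_=cv2.findContours(m,cv2.RETR_EXTERNAL,cv2.CHAIN_APPROX_NONE);k=max(cs,key=cv2.contourArea);e=cv2.fitEllipse(k);print(e,'lock',onz(L,*e[0],80))
# slot: mouth ends at z=80, floor
for p,q in [((285,262),(432,190)),((322,318),(456,235))]:
    a=onz(L,*y(*p),80);b=onz(L,*y(*q),80);print('slotedge',a[:2],b[:2],np.degrees(np.arctan2(*(b-a)[[1,0]])))
# hatch corners
for p in [(42,212),(375,0)]: print('hatch',onz(L,*y(*p),72)[:2])
```

```text
[259 191  38  24 274] [278.91240876 199.16058394] [ 502.95005384 -182.50972218  163.        ]
[266 218  25  24 481] [277.65696466 229.45322245] [ 525.04368357 -197.89435173  163.        ]
(np.float64(87.68415369861482), array([ 536.87531833, -207.37154652]), array([ 537.71002227, -186.73159041]))
(np.float64(-0.855098628453201), array([ 514.85030235, -209.82455595]), array([ 533.0613322 , -210.09636275]))
(np.float64(89.78489602312015), array([ 512.71858692, -207.47196843]), array([ 512.79186734, -187.95285467]))
(np.float64(1.3798542748264488), array([ 515.03370244, -185.64668385]), array([ 538.01336508, -185.09315761]))
collar [ 523.41035274 -196.76079218] 18.96123302306692
stand [array([ 470.16981002, -220.42921482]), array([ 491.87752341, -148.76609895]), array([ 663.67420049, -201.28722869]), array([ 642.15718837, -272.53830029])] [ 566.96968057 -210.75521069]
[ 260  189   45   45 1476] [281.89363144 210.99593496] [502.64263197  72.43457558] [504.64762995  71.23626209]
[311 188   5   6  24] [312.875      190.66666667] [501.59869921 106.72061855] [503.57799361 106.36649139]
[298 234   8   9  38] [301.23684211 238.28947368] [535.32345784  73.38812858] [538.1331187   72.21329334]
((281.8152770996094, 210.94435119628906), (43.72029113769531, 44.88297653198242), 111.00666046142578) lock [502.56123714  72.40010859  80.        ]
slotedge [497.04678313  59.6501279 ] [499.56854776  84.99327415] 84.31750034625627
slotedge [507.81473771  59.52453425] [507.66495314  84.29502891] 90.3464573216924
hatch [471.29330254  30.31102537]
hatch [471.17846085  92.77942855]
```

Handle is square to the world axes at about (524,-197.5), which matches the stand's hole. Lock is at about (502.5,72.4) and the slot at about 87° from world x. Next I'll grasp the handle across y, lift it and check the blade direction.

Run:
```python
from h import *
R=Rd(np.pi/2)
robot.move_ptp([524,-197.5,200],R)
robot.movel([524,-197.5,115],max_speed=120)
robot.set_gripper(0.0,70); st=robot.get_state(); print(st['time_s'],st['finger_gap'],st['eef_pos'],st['ft_force'],st['qpos'])
robot.movel([524,-197.5,215],max_speed=120)
robot.dwell(.1); snap('scene','scene2'); st=robot.get_state(); print(st['time_s'],st['finger_gap'],st['eef_pos'],st['ft_force'])
s=load('scene2'); u,v=proj(s,[[524,-197.5,170]])[0].astype(int);print(u,v)
cv2.imwrite('pics/zf.png',cv2.resize(s['frame'][v-70:v+70,u-70:u+70,::-1],None,fx=4,fy=4,interpolation=cv2.INTER_CUBIC))
```

```text
5.7917 0.30385645745197404 [ 524.33161147 -197.91285269  115.55815902] [-0.11882828 -1.26329356  4.79391359] [-0.02542464  0.5093636   0.40368267  1.8640902  -0.26496812  0.81979973
  2.08496891]
6.925 0.30381237002457456 [ 523.42991026 -197.305267    214.1332477 ] [ 0.28764437  0.40689205 -2.59884036]
189 215
```

View pics/zf.png

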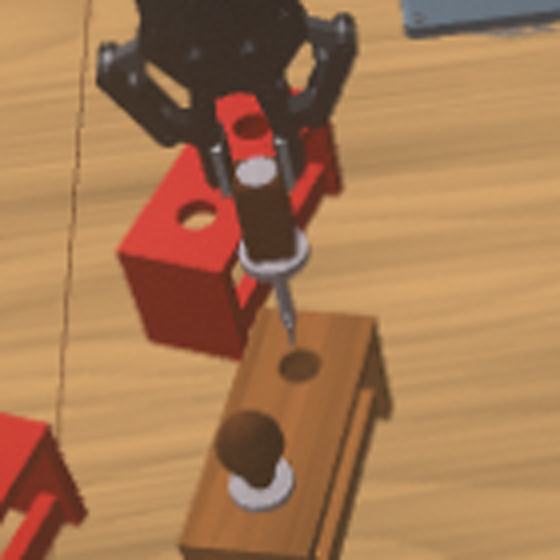

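Run:
```python
from h import *
s=load('scene2');c=proj(s,[[524,-197.5,170]])[0].astype(int)
P=[[523.4,-197.3,z] for z in (124,194,202,214,262)]+[[523.4,-182,214],[523.4,-182,232],[523.4,-182,268]]
print(np.round((proj(s,P)-c+70)*4))
snap('wrist','w2');snap('top','t2')
t=load('t2');c=proj(t,[[524,-197.5,170]])[0].astype(int);u,v=c
cv2.imwrite('pics/zg.png',np.hstack([cv2.resize(load('w2')['frame'][...,::-1],(560,420)),cv2.resize(t['frame'][v-35:v+35,u-20:u+20,::-1],(240,420),interpolation=cv2.INTER_CUBIC)]))
```

```text
[[294. 332.]
 [275. 253.]
 [273. 244.]
 [269. 229.]
 [254. 169.]
 [296. 226.]
 [291. 203.]
 [280. 157.]]
```

View pics/zg.png

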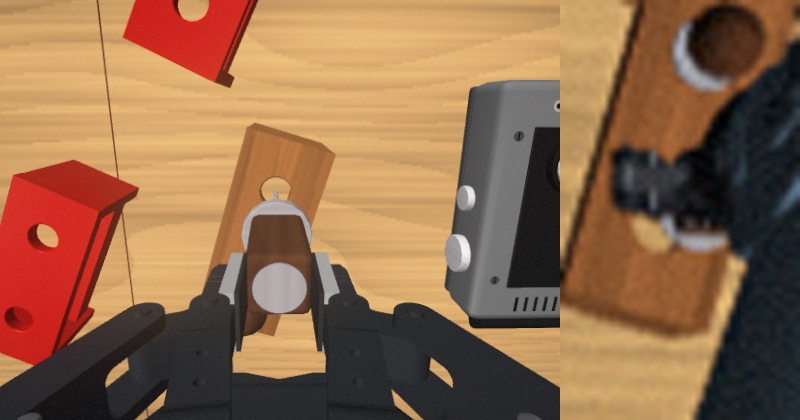

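Run:
```python
from h import *
s=load('w2')
print(np.round(proj(s,[[523.4,-197.3,124],[523.4,-205.3,124],[531.4,-197.3,124],[515.4,-197.3,124],[515.4,-195.8,124],[515.4,-198.8,124]]),1), load('w2')['position'])
cv2.imwrite('pics/zh.png',cv2.resize(s['frame'][160:260,220:340,::-1],None,fx=6,fy=6,interpolation=cv2.INTER_CUBIC))
```

```text
[[277.2 199.7]
 [266.7 199.7]
 [277.2 209.8]
 [277.2 189.4]
 [279.2 189.4]
 [275.2 189.4]] [ 454.31321822 -196.24288399  393.05552271]
```

View pics/zh.png

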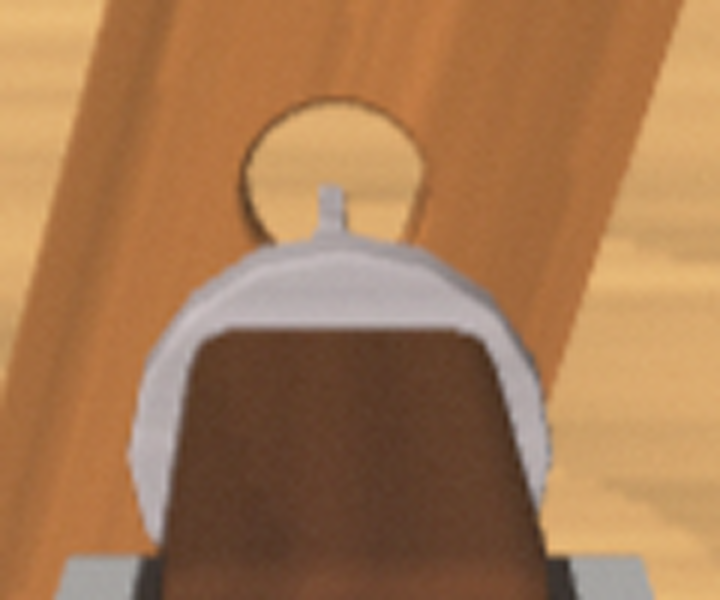

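The blade is thin when seen from -x, so its width lies along world x, in the tool's y direction. I'll turn the tool to a ≈ -0.05, go above the slot and look.

Run:
```python
from h import *
for a in (-.05,-.8,-1.6,-1.7):
    q=robot.ik([502.5,72.4,165],Rd(a));print(a,None if q is None else np.round(q,2))
robot.move_ptp([502.5,72.4,205],Rd(-.05))
robot.dwell(.2); s=snap('wrist','w3');snap('scene','s3');st=robot.get_state();print(st['time_s'],st['eef_pos'],st['qpos'],st['finger_gap'])
cv2.imwrite('pics/zi.png',cv2.resize(s['frame'][120:270,190:370,::-1],None,fx=4,fy=4,interpolation=cv2.INTER_CUBIC))
u,v=proj(load('s3'),[[502,72,90]])[0].astype(int)
cv2.imwrite('pics/zj.png',cv2.resize(load('s3')['frame'][v-50:v+40,u-50:u+50,::-1],None,fx=6,fy=6,interpolation=cv2.INTER_CUBIC))
```

```text
-0.05 [-0.79  0.4   0.7   1.97 -0.33  0.89  0.03]
-0.8 [-0.92  0.45  0.89  1.97 -0.44  0.92 -0.6 ]
-1.6 [-1.05  0.56  1.1   1.98 -0.6   0.98 -1.25]
-1.7 [-1.05  0.56  1.1   1.98 -0.6   0.98 -1.35]
9.1083 [502.55633703  72.15809603 205.01357042] [-0.80145965  0.33182093  0.70527609  1.92915747 -0.25857111  0.97168561
 -0.02600113] 0.3001481387020375
```

View pics/zi.png

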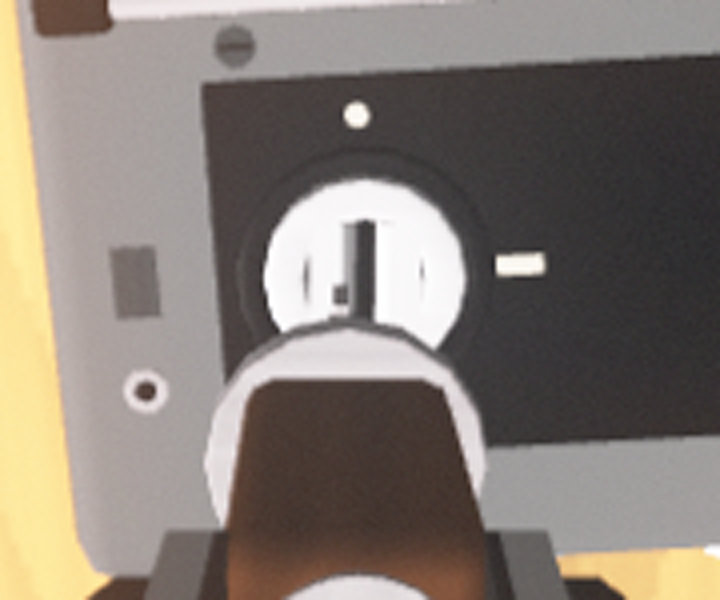

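View pics/zj.png

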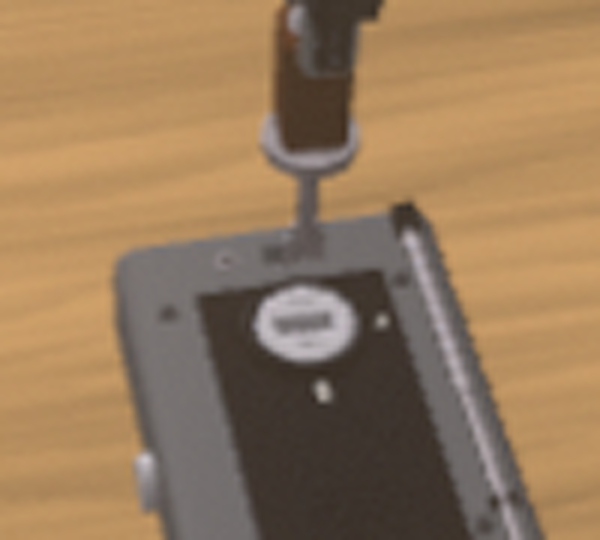

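Run:
```python
from h import *
s=load('w3'); z=lambda x,y:((x+.5)/4+190-.5,(y+.5)/4+120-.5)
for n,p,h in [('bladeR',(350,285),115),('bladeL',(333,285),115),('slot far end L',(345,222),80),('slot far R',(392,222),80),('floor dark far L',(359,222),77),('dark far R',(376,222),77),('dark near L',(355,318),77),('dark nearR',(374,318),77),('disc',(365.5,280),80)]: print(n,onz(s,*z(*p),h)[:2])
hs=cv2.cvtColor(s['frame'],cv2.COLOR_RGB2HSV); m=((hs[...,2]>150)&(hs[...,1]<60)).astype(np.uint8)
g=s['frame'].mean(2)
for r in (176,180,184,188,190,192,194,196): print(r,np.round(g[r,268:296]).astype(int))
print(s['position'])
w=load('w2')
print('w2 blade far corner',onz(w,275.2,190.8,124))
```

```text
bladeR [501.29121174  79.51900357]
bladeL [498.07738683  79.68350411]
slot far end L [500.3786719   85.08129192]
slot far R [510.30203576  84.57384187]
floor dark far L [503.31141541  84.36647114]
dark far R [506.93613852  84.18110567]
dark near L [501.37243812  63.28163175]
dark nearR [505.49802497  63.07055298]
disc [504.08620169  72.30921385]
176 [248 249 249 249 249 249 246 219 170 156 137  86  67  68  66  96 245 247
 245 245 245 250 250 249 249 249 249 248]
180 [248 249 249 249 249 249 249 230 179 165 143  88  65  69  67  98 250 253
 253 251 249 249 250 250 249 249 249 249]
184 [246 249 249 249 249 249 248 230 181 165 142  90  68  69  68 111 250 253
 253 250 248 249 250 249 249 249 248 242]
188 [245 248 249 249 248 249 249 229 179 164 126  78  69  68  70 111 250 253
 253 250 249 249 249 249 249 249 248 179]
190 [245 249 249 249 249 242 239 211 165 163 126  80  69  68  67 109 250 253
 253 250 249 249 249 249 249 249 248 231]
192 [246 249 249 249 248 164 103 106  99 155 124  79  68  67  68 111 250 253
 253 250 248 249 249 249 248 249 248 240]
194 [246 249 249 249 248 156 101 104 102 155 124  79  68  65  64 110 250 253
 253 250 249 249 249 248 248 249 249 243]
196 [247 248 249 249 248 223 190 183 186 160 120  79  69  66  70 136 250 253
 253 250 249 249 249 248 248 249 248 251]
[505.67623677 142.00771647 383.84482455]
w2 blade far corner [ 516.46696855 -198.82398074  124.        ]
```

Run:
```python
from h import *
st=robot.get_state(); print(np.round(st['tool_rot'],4).tolist(),st['eef_pos'],st['dq'].round(4),st['ft_force'])
s=load('w3');T=np.array(s['T_tool_cam']);R=s['orientation']@T[:3,:3].T;print(R.round(4).tolist(), s['position']-R@T[:3,3])
w=load('w2');R2=w['orientation']@T[:3,:3].T;p2=w['position']-R2@T[:3,3];print(R2.round(4).tolist(),p2)
R3=R;p3=s['position']-R@T[:3,3]
# blade far corner & slot in tool frame of each, at tool depth +90
def tl(s,R,p,u,v,dep):
    o,d=ray(s,u,v);o=R.T@(o-p);d=R.T@d;return o+d*(dep-o[0])/d[0]
print(tl(w,R2,p2,275.2,190.8,90),tl(s,R3,p3,274.8,190.7,90))
print(proj(w,[onz(load('sd1'),278.9,199,103)]))
```

```text
[[0.0, 0.0503, 0.9987], [-0.0, 0.9987, -0.0503], [-1.0, -0.0, 0.0]] [502.55633703  72.15809603 205.01357042] [-0.0022  0.0007 -0.001   0.0014 -0.0007  0.0007 -0.0011] [-1.09636252 -0.64634515 -2.62120696]
[[0.0001, 0.0505, 0.9987], [-0.0, 0.9987, -0.0505], [-1.0, -0.0, 0.0001]] [502.63095322  71.97538082 205.03683286]
[[-0.0016, -1.0, 0.0001], [0.0005, 0.0001, 1.0], [-1.0, 0.0016, 0.0005]] [ 524.11589587 -195.68184225  214.13271504]
[90.          7.5373438  -3.18827049] [90.          7.61516036 -3.49081576]
[[285.48923831 184.13638058]]
```

Run:
```python
from h import *
robot.movel([507.3,72.9,180],Rd(-.055),max_speed=80)
robot.dwell(.15); s=snap('wrist','w4');st=robot.get_state();print(st['time_s'],st['eef_pos'],st['ft_force'])
cv2.imwrite('pics/zk.png',cv2.resize(s['frame'][150:230,230:330,::-1],None,fx=7,fy=7,interpolation=cv2.INTER_CUBIC))
```

```text
9.775 [507.55133506  72.90921022 180.31279195] [-0.12347748 -0.36669996 -1.57265212]
```

View pics/zk.png

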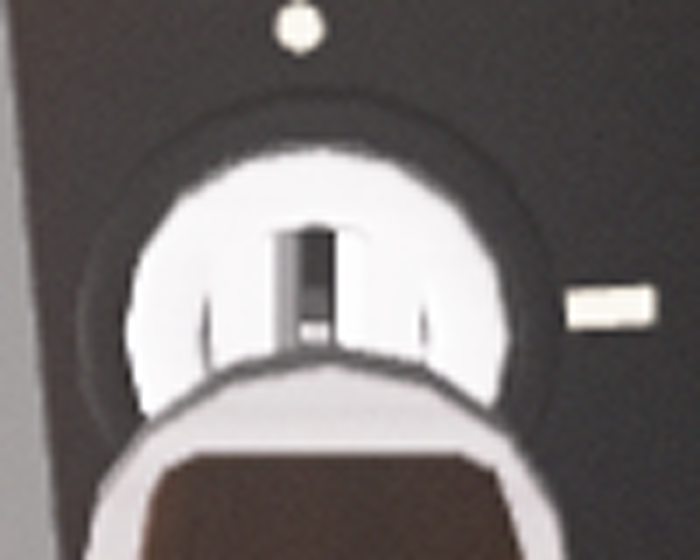

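Run:
```python
from h import *
st=robot.get_state();p=st['eef_pos'];
hit=robot.movel([507.6,72.9,157],Rd(-.055),max_speed=30,until_force=8)
st=robot.get_state();print(hit,st['time_s'],st['eef_pos'],st['ft_force'],st['finger_gap'])
s=snap('wrist','w5');snap('scene','s5')
cv2.imwrite('pics/zl.png',cv2.resize(s['frame'][150:230,230:330,::-1],None,fx=7,fy=7,interpolation=cv2.INTER_CUBIC))
```

```text
True 10.375 [507.67522248  73.04597841 162.02818019] [-0.33354444  0.86387351  8.16792125] 0.3061123775543634
```

View pics/zl.png

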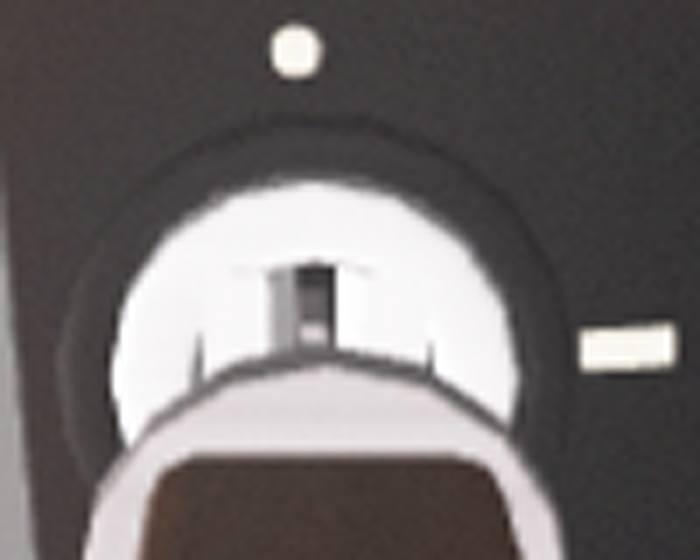

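Contact came at TCP z = 162.0, so the blade is at exactly 72 mm and seated in the slot. Now I'll turn it clockwise in steps, watching the torque.

```bash
cat > turn.py <<'E'
from h import *
import sys
C=np.array([503.6,72.3]);a0=-.055;off=np.array([507.6,72.9])-C
def step(a,z=161.8):
    d=a-a0;c,s=np.cos(d),np.sin(d)
    p=C+np.array([[c,-s],[s,c]])@off
    robot.movel([*p,z],Rd(a),max_speed=40)
    st=robot.get_state();r=st['tool_rot'];print(round(a,3),round(float(np.arctan2(r[1,2],r[0,2])),3),round(st['time_s'],2),st['eef_pos'].round(1),(st['eef_pos'][:2]-p).round(1),st['ft_force'].round(1),st['wrist_torque'].round(2));return st
E
python3 - <<'E'
from turn import *
for a in (-.15,-.3,-.5): step(a)
E
```

```text
-0.15 -0.148 10.72 [508.1  72.6 162.1] [0.5 0. ] [-0.4  0.6  5.3] [ 0.04  0.28 -0.02]
-0.3 -0.297 11.03 [508.2  72.1 162.1] [0.5 0.2] [-0.1  0.2  5.3] [0.05 0.17 0.04]
-0.5 -0.497 11.38 [508.2  71.3 162.1] [0.7 0.1] [0.4 0.1 4.9] [ 0.06  0.05 -0.  ]
```

Run:
```python
from h import *
s=snap('wrist','w6');t=snap('scene','s6')
a=cv2.resize(s['frame'][150:230,230:330,::-1],None,fx=5,fy=5,interpolation=cv2.INTER_CUBIC)
u,v=proj(t,[[502,72,90]])[0].astype(int)
b=cv2.resize(t['frame'][v-40:v+40,u-30:u+30,::-1],(300,400),interpolation=cv2.INTER_CUBIC)
cv2.imwrite('pics/zm.png',np.hstack([a,b]))
```

```text
(no output)
```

View pics/zm.png

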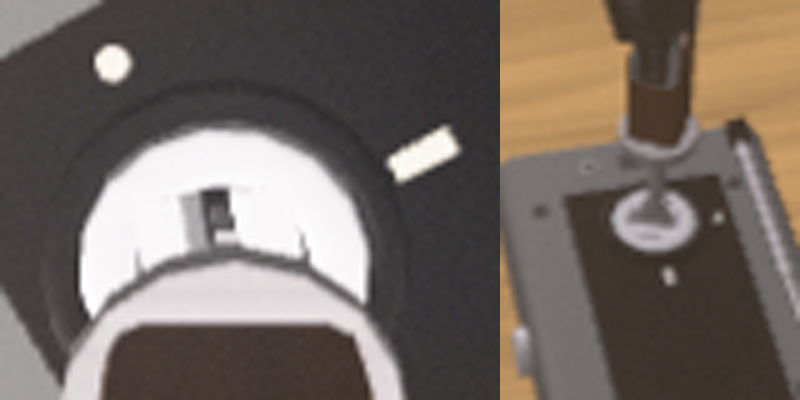

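The lock is turning with the blade, so I'll carry on.

Run:
```python
from turn import *
for a in (-.75,-1.0,-1.25,-1.45,-1.52,-1.57,-1.61,-1.65,-1.69,-1.73):
    st=step(a)
    if np.abs(st['wrist_torque'][2])>.5: break
s=snap('wrist','w7');t=snap('scene','s7')
a=cv2.resize(s['frame'][150:230,230:330,::-1],None,fx=5,fy=5,interpolation=cv2.INTER_CUBIC)
u,v=proj(t,[[502,72,90]])[0].astype(int)
b=cv2.resize(t['frame'][v-40:v+40,u-30:u+30,::-1],(300,400),interpolation=cv2.INTER_CUBIC)
cv2.imwrite('pics/zn.png',np.hstack([a,b]))
```

```text
-0.75 -0.748 11.88 [507.9  70.2 162.1] [0.8 0. ] [ 1.6 -0.2  4.4] [ 0.04 -0.07  0.03]
-1.0 -0.998 12.28 [507.4  69.3 162.1] [ 1.  -0.1] [ 1.  -0.2  4.4] [-0.03 -0.33  0.03]
-1.25 -1.249 12.68 [506.6  68.6 162.1] [ 0.9 -0.2] [ 0.6 -0.5  5.2] [-0.07 -0.37  0.08]
-1.45 -1.449 13.03 [505.9  68.1 162.1] [ 1.  -0.3] [ 2.2 -0.3  4.7] [-0.15 -0.4   0.08]
-1.52 -1.519 13.28 [505.6  68.1 162.1] [ 1.  -0.3] [ 2.4 -1.2  5.5] [-0.15 -0.45  0.06]
-1.57 -1.569 13.53 [505.3  68.  162.1] [ 0.9 -0.3] [ 1.6 -0.8  5. ] [-0.15 -0.49  0.07]
-1.61 -1.61 13.78 [505.1  68.  162.1] [ 0.9 -0.3] [ 0.8 -0.1  5.9] [-0.2  -0.48  0.07]
-1.65 -1.65 14.03 [505.   67.9 162.1] [ 0.9 -0.4] [ 1.  -1.1  5.9] [-0.13 -0.52  0.07]
-1.69 -1.69 14.28 [504.8  68.  162.1] [ 0.8 -0.3] [ 0.8 -0.6  5.4] [-0.22 -0.53  0.07]
-1.73 -1.73 14.53 [504.6  67.9 162.1] [ 0.8 -0.3] [ 1.  -0.9  4.7] [-0.19 -0.56  0.15]
```

View pics/zn.png

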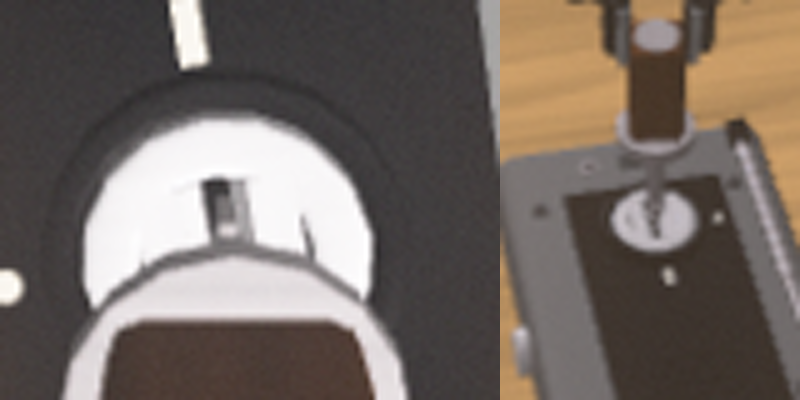

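Run:
```python
from turn import *
for a in (-1.77,-1.80,-1.83,-1.86,-1.89):
    st=step(a)
    if np.abs(st['wrist_torque'][2])>.45: break
robot.dwell(.2);st=robot.get_state();print(st['wrist_torque'],st['ft_force'],st['qpos'].round(2))
```

```text
-1.77 -1.77 14.88 [504.4  68.  162.1] [ 0.8 -0.3] [ 1.1 -0.8  5.3] [-0.24 -0.57  0.24]
-1.8 -1.8 15.12 [504.3  68.  162.1] [ 0.8 -0.3] [ 1.4 -0.5  6.6] [-0.19 -0.56  0.34]
-1.83 -1.83 15.38 [504.2  68.  162.1] [ 0.8 -0.2] [ 1.7 -0.7  6.3] [-0.25 -0.55  0.39]
-1.86 -1.859 15.62 [504.1  68.  162.1] [ 0.8 -0.2] [2.  0.1 5.4] [-0.3  -0.58  0.53]
[-0.26957414 -0.55230027  0.50122708] [ 3.03511048 -1.6049543   6.35865017] [-1.05  0.59  1.14  1.98 -0.64  0.99 -1.46]
```

Torque stayed flat at 0.07 N m, then climbed to 0.5 N m: the hard stop. I'll relieve the wind-up, lift and check.

Run:
```python
from turn import *
st=step(-1.74,162); p=st['eef_pos']
robot.movel([p[0],p[1],205],max_speed=100)
robot.dwell(.15); s=snap('wrist','w8'); st=robot.get_state();print(st['time_s'],st['eef_pos'],st['finger_gap'],st['ft_force'])
cv2.imwrite('pics/zo.png',cv2.resize(s['frame'][120:270,190:370,::-1],None,fx=4,fy=4,interpolation=cv2.INTER_CUBIC))
```

```text
-1.74 -1.743 16.09 [504.   68.1 162.2] [ 0.3 -0.2] [ 2.2 -0.7  5.9] [-0.36 -0.52  0.15]
16.875 [503.45494607  68.07500612 204.38667842] 0.30193828371749853 [ 0.02068447  0.28398845 -3.18145824]
```

View pics/zo.png

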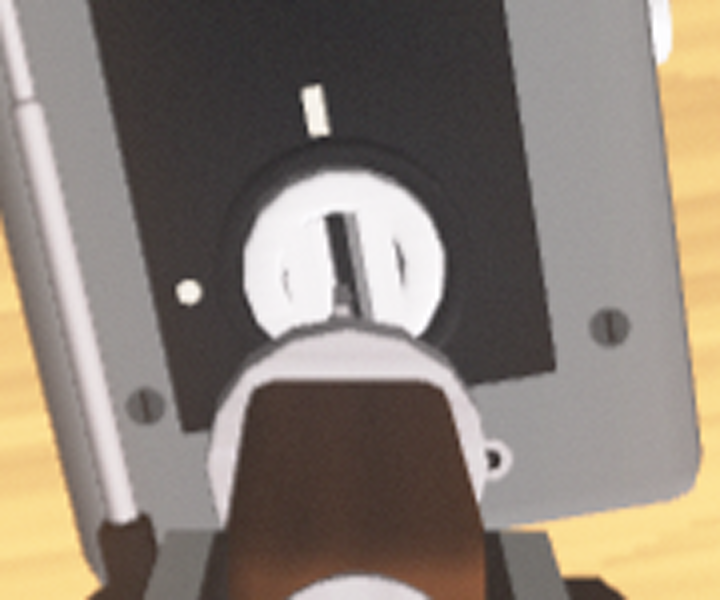

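Run:
```python
from h import *
s=load('w8'); z=lambda x,y:((x+.5)/4+190-.5,(y+.5)/4+120-.5)
def an(p,q,h): d=onz(s,*z(*q),h)-onz(s,*z(*p),h); return np.degrees(np.arctan2(-d[1],-d[0]))
print('hatch L',an((92,10),(183,430),72),'hatch R',an((505,10),(553,370),72))
g=cv2.cvtColor(s['frame'],cv2.COLOR_RGB2GRAY).astype(float)
P=[]
for r in range(175,192):
    row=g[r,262:290]; 
    k=np.argmin(row); w=np.clip(170-row,0,None); w[np.abs(np.arange(28)-k)>5]=0
    P.append(onz(s,262+(w*np.arange(28)).sum()/w.sum(),r,78)[:2])
P=np.array(P);v=np.linalg.svd(P-P.mean(0))[2][0];print('slot',np.degrees(np.arctan2(v[1],v[0])),P[0],P[-1])
a=onz(s,*z(345,262),80);b=onz(s,*z(315,110),72);print('disc->bar',np.degrees(np.arctan2(*(b-a)[[1,0]])),a,b)
```

```text
hatch L 0.08682675871393108 hatch R -0.41083875974922046
slot -179.65102765960182 [515.00114288  71.51928839] [500.82872649  71.3718504 ]
disc->bar 1.7717884306122968 [506.46605887  71.14139627  80.        ] [538.2788158   72.12547308  72.        ]
```

Slot angle is 0.3° and the hatch edges are at about 0°, so the lock is home. I'll return above the hole the tool came from.

Run:
```python
from h import *
robot.movel([503.5,68,225],max_speed=120)
robot.move_ptp([524,-197.5,215],Rd(np.pi/2))
robot.dwell(.25); s=snap('wrist','w9'); st=robot.get_state();print(st['time_s'],st['eef_pos'],st['finger_gap'],st['qpos'].round(2))
c=lambda s:cv2.resize(s['frame'][160:260,230:330,::-1],(400,400),interpolation=cv2.INTER_CUBIC)
cv2.imwrite('pics/zp.png',np.hstack([c(load('w2')),c(s)]))
```

```text
19.9083 [ 524.03033726 -197.222692    214.92146107] 0.2974841831491842 [ 1.04  0.59 -1.07  1.72  0.55  1.18  1.39]
```

View pics/zp.png

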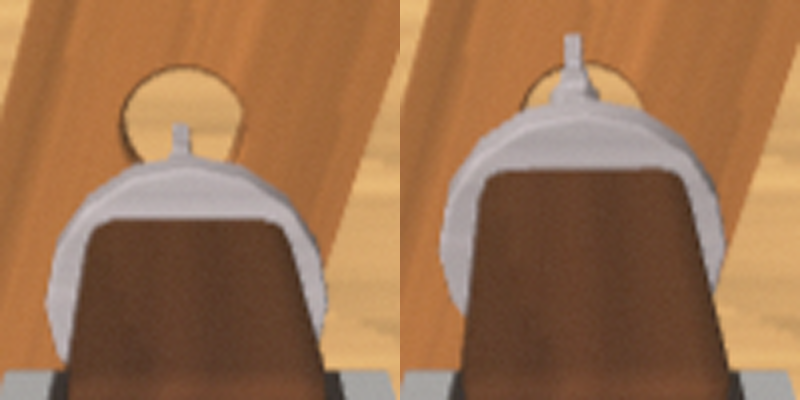

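Run:
```python
from h import *
robot.set_gripper(0.0,120)
st=robot.get_state();print(st['finger_gap'],st['time_s'])
s=load('w9');T=np.array(s['T_tool_cam'])
K,D=KD(s)
def pt(P): # tool coords to px
    q=np.linalg.inv(T)@np.append(P,1); return cv2.projectPoints(q[:3].reshape(1,1,3),np.zeros(3),np.zeros(3),K,D)[0].ravel()
def rot(P,f,piv=(-18.7,0)):
    x,y=P[0]-piv[0],P[1]-piv[1];c,sn=np.cos(f),np.sin(f)
    return [piv[0]+c*x-sn*y,piv[1]+sn*x+c*y,P[2]]
for f in np.radians([0,6,8,9,10,11,12,14]):
    print(round(np.degrees(f)),pt(rot([90,7.6,-3.2],f)).round(1),'collar far top edge',pt(rot([12,19.6,-1],f)).round(1),'cap ctr',pt(rot([-48,-.4,0],f)).round(1))
snap('wrist','w10')
cv2.imwrite('pics/zq.png',load('w10')['frame'][130:330,180:380,::-1].repeat(3,0).repeat(3,1))
```

```text
0.2857250089985137 20.125
0 [273.  189.8] collar far top edge [274.8 200.5] cap ctr [276.  287.2]
6 [272.9 175.4] collar far top edge [274.8 196. ] cap ctr [276.  293.9]
8 [272.9 170.6] collar far top edge [274.7 194.5] cap ctr [276.  295.9]
9 [272.9 168.2] collar far top edge [274.7 193.8] cap ctr [276. 297.]
10 [272.8 165.8] collar far top edge [274.7 193.1] cap ctr [276. 298.]
11 [272.8 163.4] collar far top edge [274.7 192.5] cap ctr [276.  298.9]
12 [272.8 161. ] collar far top edge [274.7 191.8] cap ctr [276.  299.9]
14 [272.7 156.3] collar far top edge [274.7 190.6] cap ctr [276.  301.8]
```

View pics/zq.png

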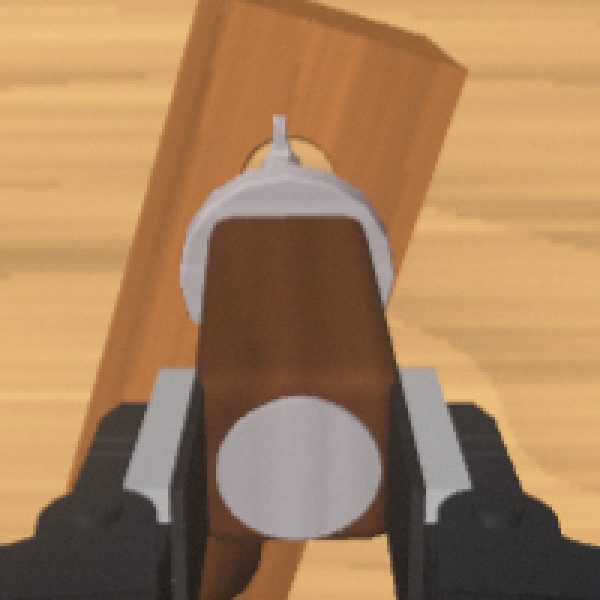

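The handle has slid and tilted in the grasp during the fast swing. I've raised the grip to 120 N. I'll measure the tilt, then right it by tilting the gripper.

Run:
```python
from h import *
from scipy.optimize import least_squares
T=np.array(load('w9')['T_tool_cam']);K,D=KD(load('w9'));Ti=np.linalg.inv(T)
def pt(P):
    q=Ti@np.append(P,1); return cv2.projectPoints(q[:3].reshape(1,1,3),np.zeros(3),np.zeros(3),K,D)[0].ravel()
def cap(s):
    h=cv2.cvtColor(s['frame'],cv2.COLOR_RGB2HSV);m=((h[...,1]<45)&(h[...,2]>120)).astype(np.uint8);m[:255]=0;m[320:]=0;m[:,:248]=0;m[:,312:]=0
    n,l,t,c=cv2.connectedComponentsWithStats(m);i=1+np.argmax(t[1:,4]);return t[i],c[i]
c2=cap(load('w2'));c10=cap(load('w10'));print(c2,c10)
for n in ('w2','w10'):
    g=load(n)['frame'].mean(2); print(n,g[160:204,[274,275,276]].mean(1).astype(int))
    print('cap bottom/handle end col 279',g[275:315,279].astype(int))
```

```text
(array([ 252,  263,   55,   51, 2162], dtype=int32), array([278.9306198 , 287.67715079])) (array([ 252,  262,   55,   48, 2059], dtype=int32), array([279.01359883, 285.76542011]))
w2 [116 116 114 116 114 114 115 114 116 115 116 116 117 117 119 120  99 135
 165 169 171 170 168 166 165 161 159 158 158 157 157 162 165 164 164 158
 164 173 168 162 165 166 183 183]
cap bottom/handle end col 279 [177 176 175 174 176 177 177 178 178 177 178 175 176 175 175 176 177 176
 176 177 175 177 176 177 175 175 175 177 174 175 176 175 176 176 176 175
 177 175 114  98]
w10 [116 116 117 116 114 116 116 115 127 140 140 141 141 139 140 129 140 153
 159 164 177 178 162 157 167 173 175 175 183 182 170 165 165 164 163 161
 163 165 168 170 171 147  98  68]
cap bottom/handle end col 279 [167 166 167 166 166 165 167 165 165 167 166 165 164 164 165 165 164 164
 165 166 164 165 164 167 166 167 166 165 165 165 165 166 164 164 142 113
 100 104 104 106]
```

Run:
```python
from h import *
from scipy.optimize import least_squares
T=np.array(load('w9')['T_tool_cam']);K,D=KD(load('w9'));Ti=np.linalg.inv(T)
def pt(P):
    q=Ti@np.append(P,1); return cv2.projectPoints(q[:3].reshape(1,1,3),np.zeros(3),np.zeros(3),K,D)[0].ravel()
B=[([90.5,8,-3.2],190.8,168.3),([20.5,20,-1],199.7,185.9),([-47.5,0,0],287.7,285.8)]
def tr(P,f,tx,ty):
    x,y=P[0]+17.5,P[1];c,s=np.cos(f),np.sin(f);return [-17.5+tx+c*x-s*y,ty+s*x+c*y,P[2]]
print([pt(P)[1].round(1)-r for P,r,_ in B])
def res(v,k): return [pt(tr(P,*v))[1]-b[k] for (P,*b) in B]
v2=least_squares(res,[0,0,0],args=(0,),x_scale=[.1,5,5]).x;v10=least_squares(res,[.1,0,0],args=(1,),x_scale=[.1,5,5]).x
for v in (v2,v10): print(np.degrees(v[0]),v[1:], 'tip',tr([90.5,0,-3.2],*v))
```

```text
[np.float64(-1.6000000000000227), np.float64(-3.6999999999999886), np.float64(-2.0)]
0.8385515522271273 [ 7.84004271 -4.63833592] tip [np.float64(98.32847625679554), np.float64(-3.057759904702416), -3.2]
8.304593118590297 [ 9.19852081 -0.73539541] tip [np.float64(98.56605587819507), np.float64(14.863641392694113), -3.2]
```

```bash
cat >> h.py <<'E'
def Rt(a,f):
    c,s=np.cos(f),np.sin(f); return Rd(a)@np.array([[c,s,0],[-s,c,0],[0,0,1.]])
E
python3 - <<'E'
from h import *
R=Rt(np.pi/2,np.radians(7.5));print(R@[np.cos(np.radians(7.5)),np.sin(np.radians(7.5)),0])
robot.movel([529.6,-197.9,208],R,max_speed=20)
robot.dwell(.25); s=snap('wrist','w11');t=snap('scene','s11'); st=robot.get_state();print(st['time_s'],st['eef_pos'],st['finger_gap'])
u,v=proj(t,[[524,-197.5,150]])[0].astype(int)
a=cv2.resize(s['frame'][150:250,220:320,::-1],(400,400),interpolation=cv2.INTER_CUBIC)
b=cv2.resize(t['frame'][v-45:v+35,u-40:u+40,::-1],(400,400),interpolation=cv2.INTER_CUBIC)
cv2.imwrite('pics/zr.png',np.hstack([a,b]));print(u,v)
E
```

```text
[-1.03403453e-17 -8.34673779e-34 -1.00000000e+00]
21.125 [ 529.84481185 -197.70381629  208.04203887] 0.2832979378863656
190 221
```

View pics/zr.png

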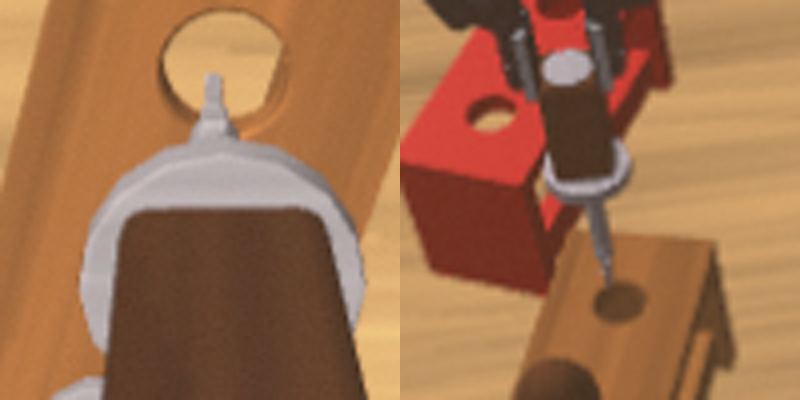

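Run:
```python
from h import *
s=load('w11');f=lambda x,y:(220+(x+.5)/4-.5,150+(y+.5)/4-.5)
P=np.array([onz(s,*f(*p),95)[:2] for p in [(160,65),(166,40),(185,20),(222,8),(258,17),(280,37),(170,95)]])
A=np.c_[2*P,np.ones(len(P))]; q=np.linalg.lstsq(A,(P**2).sum(1),rcond=None)[0]; print('hole',q[:2],np.sqrt(q[2]+q[:2]@q[:2]))
print(onz(s,*f(160,65),95)[:2],onz(s,*f(288,65),95)[:2],onz(s,*f(223,8),95)[:2])
for z in (113,115.5,118):print('tip corner(-x end)',onz(s,*f(213,73),z))
t=load('s11');print(proj(t,[[524,-197.5,115.5],[524,-197.5,95]])-[190-40,221-45], )
print(5*(proj(t,[[524,-197.5,115.5],[524,-197.5,95]])-[190-40,221-45]))
```

```text
hole [ 522.81461842 -199.05974808] 12.619700663276419
[ 522.14303089 -211.88525721] [ 522.15315118 -186.23241763] [ 510.47921372 -199.21430324]
tip corner(-x end) [ 518.30346066 -200.97831041  113.        ]
tip corner(-x end) [ 517.53784561 -200.93722256  115.5       ]
tip corner(-x end) [ 516.77223057 -200.89613471  118.        ]
[[43.11421499 54.36360526]
 [44.4420403  59.65101292]]
[[215.57107496 271.8180263 ]
 [222.2102015  298.25506462]]
```

Run:
```python
from h import *
R=Rt(np.pi/2,np.radians(7.5))
robot.movel([526.8,-196,200],R,max_speed=30)
robot.dwell(.1)
hit=robot.movel([526.8,-196,150],R,max_speed=50,until_force=6)
s=snap('wrist','w12'); st=robot.get_state();print(hit,st['time_s'],st['eef_pos'],st['ft_force'],st['wrist_torque'])
t=snap('scene','s12')
u,v=proj(t,[[524,-197.5,130]])[0].astype(int)
a=cv2.resize(s['frame'][130:330,180:380,::-1],(400,400),interpolation=cv2.INTER_CUBIC)
b=cv2.resize(t['frame'][v-45:v+35,u-40:u+40,::-1],(400,400),interpolation=cv2.INTER_CUBIC)
cv2.imwrite('pics/zs.png',np.hstack([a,b]))
```

```text
False 22.8667 [ 527.08039856 -196.05533799  150.36410163] [-0.15739962  0.52521561 -1.43205905] [-0.05533122  0.21918064 -0.02357098]
```

View pics/zs.png

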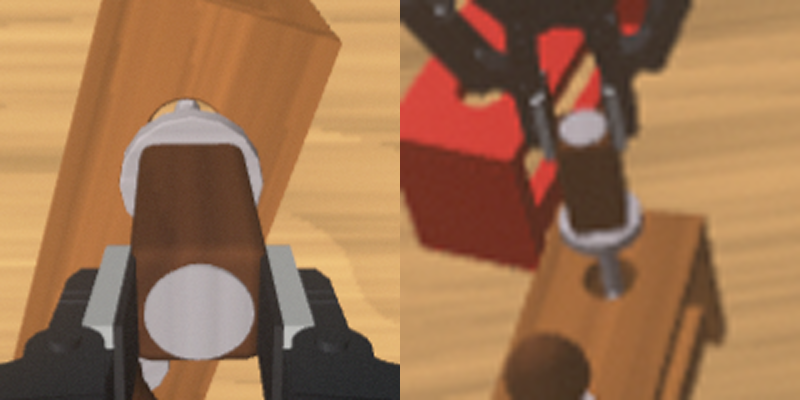

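The blade is in the hole. Lowering until the collar touches.

Run:
```python
from h import *
R=Rt(np.pi/2,np.radians(7.5))
hit=robot.movel([526.8,-196,112],R,max_speed=25,until_force=6)
s=snap('wrist','w13'); st=robot.get_state();print(hit,st['time_s'],st['eef_pos'],st['ft_force'],st['wrist_torque'])
t=snap('scene','s13')
u,v=proj(t,[[524,-197.5,130]])[0].astype(int)
a=cv2.resize(s['frame'][130:330,180:380,::-1],(400,400),interpolation=cv2.INTER_CUBIC)
b=cv2.resize(t['frame'][v-45:v+35,u-40:u+40,::-1],(400,400),interpolation=cv2.INTER_CUBIC)
cv2.imwrite('pics/zt.png',np.hstack([a,b]))
```

```text
True 24.2083 [ 526.94636055 -196.13344645  115.61296615] [-0.74436454 -0.15911846  5.66339386] [0.07275573 0.25229789 0.05722548]
```

View pics/zt.png

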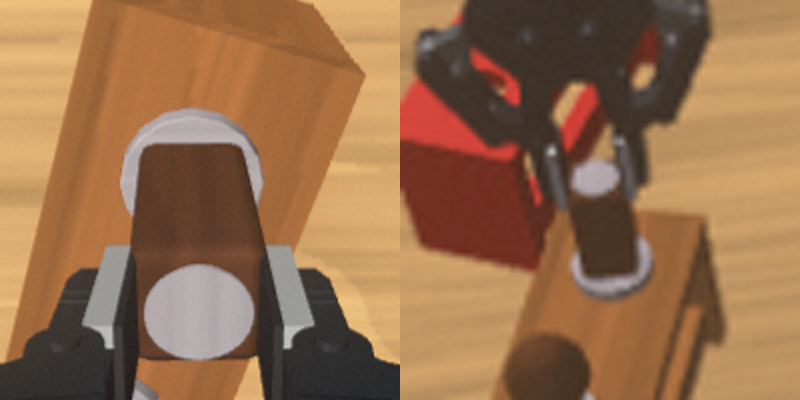

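Run:
```python
from h import *
R=Rt(np.pi/2,np.radians(7.5))
p=robot.get_state()['eef_pos']
robot.set_gripper(0.8); robot.dwell(.2)
robot.movel([p[0]-12,p[1],220],R,max_speed=80)
T=np.array(load('wrist0')['T_tool_cam'])
R=Rd(1.3);d=R@T[:3,2];c=R@T[:3,3]
robot.move_ptp(np.array([522,-197,110])-d*(350/-d[2])-c,R); robot.dwell(.2)
s=snap('wrist','w14');t=snap('scene','s14');snap('top','t14');print(robot.get_state()['time_s'])
u,v=proj(t,[[524,-197.5,130]])[0].astype(int)
a=cv2.resize(s['frame'][130:330,180:380,::-1],(400,400),interpolation=cv2.INTER_CUBIC)
b=cv2.resize(t['frame'][v-45:v+55,u-50:u+50,::-1],(400,400),interpolation=cv2.INTER_CUBIC)
cv2.imwrite('pics/zu.png',np.hstack([a,b]))
```

```text
27.1333
```

View pics/zu.png

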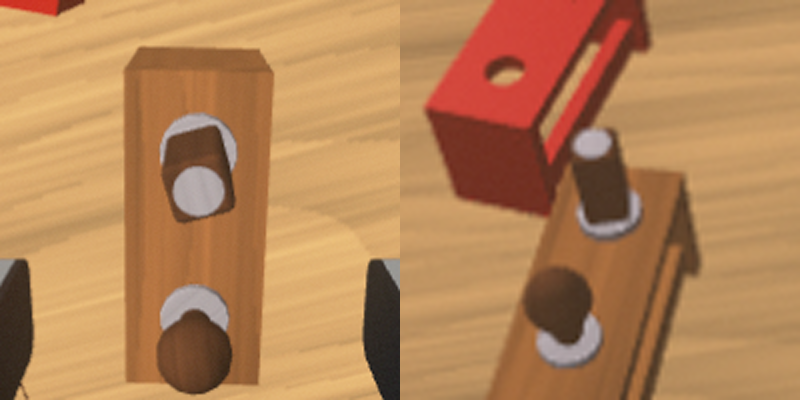

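View pics/s14.png

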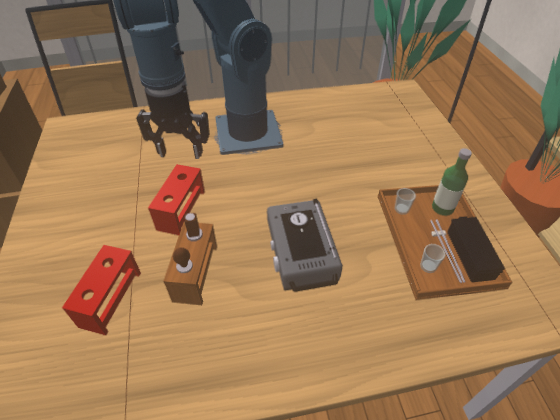

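Run:
```python
from h import *
s=load('w14');f=lambda x,y:(180+(x+.5)/2-.5,130+(y+.5)/2-.5)
print('cap',onz(s,*f(199,191),163)[:2])
P=np.array([onz(s,*f(*p),103)[:2] for p in [(160,150),(165,132),(178,119),(199,114),(220,120),(233,135),(237,152)]])
A=np.c_[2*P,np.ones(len(P))]; q=np.linalg.lstsq(A,(P**2).sum(1),rcond=None)[0]; print('collar',q[:2],np.sqrt(q[2]+q[:2]@q[:2]))
a=load('scene0')['frame'].astype(int);b=load('s14')['frame'].astype(int);d=np.abs(a-b).max(2)
for n,(x0,x1,y0,y1) in dict(pick=(170,193,244,275),sd=(184,204,212,242),tray=(380,505,150,295),lock=(285,315,208,230)).items(): print(n,(d[y0:y1,x0:x1]>40).sum())
```

```text
cap [ 520.94587353 -196.64328044]
collar [ 519.76149618 -196.5596855 ] 19.509900652017265
pick 0
sd 108
tray 0
lock 26
```

Tool is upright with the collar flat, and pick and tray are unchanged. Handing in.

```bash
python3 -c "
from h import *
robot.close_job(); print(robot.get_state()['time_s'])"
```

```text
the job is handed in; nothing more can be done
the job is handed in; nothing more can be done
```

I turned the lock clockwise to its hard stop and stood the screwdriver upright again in the hole it came from. The job was handed in at about 27 s of the 46 s allowed.

- **Lock:** Turning torque stayed at about 0.07 N m, then climbed to 0.5 N m against the stop. After I withdrew the blade, the slot measured within about 0.5° of the hatch edges and pointed at the white bar. A rougher line from the disc's centre to the bar gave 1.8°.
- **Screwdriver:** During the quick move back, the handle slid and tilted about 7.5° in the 70 N grip. I tightened the grip to 120 N, tilted the gripper to set it upright, corrected its position over the hole by camera and lowered it until the collar touched. In the last pictures the cap and collar centres agree to about 1 mm, so it is upright. The collar sits about 4 mm from the hole's centre by my measurement, well within the play of the hole.
- **Everything else:** The first and last scene pictures show no change at the ice pick or anywhere on the tray, including the bottle and glasses. I did not compare the red look-alikes, but the arm did not work near them.

The hand-in gave no verdict.

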